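# Open the contact grill out flat

## Task

Open the contact grill out flat for open grilling: first slide the white enamel tray clear of the spot beside the grill where its top half is going to land, then swing the top half by its handle up, past vertical and right over, and lower it gently, keeping control of it so that it never drops, until it lies fully down on its rubber pads. Leave the tray standing flat on the worktop and leave everything else where it is.

Things in the scene. Friction and masses are not known exactly. Their poses are not given: they have to be found in the camera images.
- grill: Base of a contact grill, black, fixed. Origin: on the worktop below the middle of the hinge axis, which runs along own x at y = 0, 65 mm up. The housing is 250 mm along x (-125 to 125), from y = -20 to -225 mm, 65 mm high; the control strip is on its -y face. Hinge cheeks reach y = +10 mm, 73 mm high. Shut, the grill is 130 mm high. Yaw within 0.25 rad of zero.
- grill_top (a joint): Hinge of the top half, rad: 0 shut, pi/2 upright, pi opened flat on its pads on the worktop at the base's own +y side (hard stop). A steel slab 250 mm along the hinge, 20 to 225 mm from its axis, 65 mm thick with pads, starts shut. About 0.8 kg: level, it takes 4 N at the handle. Slight hinge friction (0.12 N m), no spring: it falls to whichever side of upright it is on.
- handle (a point): Middle of the handle bar, on the top half: round, black, 16 mm thick, 170 mm long, parallel to the hinge, an arm at each end; between bar and housing a gap 42 mm wide, 150 mm long, open above and below. At joint q it lies, in the grill's frame, at x = 0, y = -0.275 cos q + 0.012 sin q, z = 0.065 + 0.275 sin q + 0.012 cos q (m): 77 mm up when shut, 53 mm when flat.
- tray: Loose empty open white enamel tray, 160 mm along own x, 110 mm along own y (172 by 122 over its thin rim), 28 mm high, walls and floor 3 mm, about 0.25 kg, on the worktop at the grill's +y side where the top half will land. Origin: centre of its underside. Fingertips put inside against a wall can draw it along.
- bowl: Bystander: steel mixing bowl, 170 mm across, 80 mm high. Origin: centre of its underside.
- oil_bottle: Bystander: brown glass bottle, 68 mm across, 230 mm high. Origin: centre of its underside.
- mug: Bystander: white mug, 80 mm across, 90 mm high. Origin: centre of its underside.
- pepper_mill: Bystander: wooden pepper mill, 54 mm across, 148 mm high. Origin: centre of its underside.
- turner: Bystander: kitchen turner (spatula), 260 mm long, lying along its own x. Origin: centre of its underside.
Things that resemble listed ones, but are neither listed nor needed, are in the scene too. Of the things like the tray, leave any that is yellow; of the rest the larger one is meant.

How it is judged:
By the outcome, as a careful person would: the job done as asked, in the order asked, and still so for the second after the job is handed in, with the robot touching nothing.
It also fails if it takes over 72 s, if anything falls off the work surface, if the arm or the gripper's body presses on something with over 40 N, if the wrist force passes 120 N, or if a joint passes its speed limit or range.

## Robot

A 6-joint arm with a two-finger parallel gripper is mounted at the origin on the work surface. World frame = base frame: x ahead of the robot, y to its left, z up, the work surface at z = 0. Lengths are in m, angles in rad, forces in N, time in s.
With the tool pointing down it reaches from about 0.375 to 0.925 m from the base axis. Payload 5.7 kg.
Tool frame: the origin (TCP) lies midway between the tips of the shut fingers; the grasp point (between the pads) lies 19 mm behind it; z points along the fingers, y is the line along which they close (so a half turn about z gives the same grasp; the last joint's range is limited). The gripper opens to 85 mm and grips with 20 to 120 N. Pads are 22 mm wide; open, the fingers measure 114 mm over their backs; the gripper's body (76 mm by 85 mm) begins 54 mm behind the grasp point. The pads swing forward as they close: fully open they stand 13 mm farther back than shut.
Start: joints at [0.991, 0.359, 1.51, -0, 1.272, -0.115], TCP at [0.269, 0.536, 0.231] pointing down, gripper open.
Joint ranges: [-2.97, 2.97], [-1.01, 2.36], [0.21, 2.38], [-0.96, 4.11], [0.2, 2.71], [-2.98, 2.98]. Speed limits (rad/s): [2.39, 2.39, 3.14, 3.14, 3.14, 3.14].

## Interface

Orientations are given as a unit quaternion [x, y, z, w].
In Python, from workcell import get_state, capture, camera_model, hand_in gives the robot as it stands.
- The arm moves only by the shell command python3 -m inch 'ROWS' [FORCE]. ROWS is JSON, a list of rows, each an object with "gripper": the opening in per cent of the stroke, from 0 (shut) to 100 (fully open); "slide": the shift along the tool's x, y, z in m, a list of three; "angular": the turn, a rotation vector about the tool's x, y, z in degrees, a list of three. In form: [{"gripper": gripper, "slide": [x, y, z], "angular": [rx, ry, rz]}, ...]. A call has 1 to 10 rows; each row shifts and turns the commanded pose from where the row before left it, along the tool's axes as they then stand; what a row does not reach is not made up. A row lasts 1/12 s, in which the tool goes at most 41.7 mm and 7.16 degrees, less where a joint would pass 70% of its speed; a pose out of reach is approached as far as the arm can. A call is refused whole if a number of a shift passes 0.0417 or a number of a turn 7.16, either way. A call with a gripper value outside its range is refused whole. The fingers move at their own pace and stop on an object; FORCE is the grip in N (left out, the last holds). Time passes only in rows, so rows that do not move let the fingers close. It gives the time, the measured TCP pose, the force, the opening and the grip force at its end, in the units of the state.
- get_state(): the state, without advancing time (a new reading comes with each control period).
- capture(name): name is "scene" or "top" or "wrist"; returns the picture (384x512x3 uint8, red, green, blue); there is no depth.
- camera_model(name): a dict with "vfov" (degrees; the focal length in pixels is half the picture's height over the tangent of half this angle, whatever the lens; pixels are square), "cx", "cy" (the principal point, pixels), "R" (3x3) and "t" (3): a world point X has camera coordinates R X + t. Camera axes: x right, y down, z forward; pixel columns grow to the right and rows downward; lengths in m; the calibration is good to about 2 mm. A picture is of the moment at which its call begins: read the wrist's pose just before it. camera_model takes no time and is no camera call; for the wrist camera it gives the pose at the moment of the call.
- hand_in(): hands the job in; it is judged then, once.
The state is a dict: "time": time; "q": joint angles; "qd": joint speeds; "effort": joint torques, N m; "position": TCP position; "orientation": TCP orientation; "force": force on the tool from outside, world axes, zero at the start; "torque": the same for the moment, N m; "grip_width": finger opening in m; "grip_force": force on a finger pad.
Only numpy, scipy, OpenCV 4.12 (cv2) and the standard library are available. Lean on these libraries where they do the work, as an engineer would, in place of code of your own. Each camera call takes 0.05 s, during which the arm holds its last target. There are 200 camera calls.

## Working session

There is one attempt and no reset: what is moved stays moved. The work goes in short steps, Python scripts to look and compute and a shell command to move; the robot and the scene stay as the last step left them, time stands still between calls to the robot, and variables do not carry over. Pictures are saved under pics/ and viewed, at most 10 in all, crops included, and the job is handed in when it is done.

```bash
mkdir -p pics; ls
python3 - <<'E'
from workcell import *
import cv2, numpy as np
s=get_state(); print(s['time'],s['position'],s['orientation'],s['grip_width'])
for n in ['scene','top']:
    m=camera_model(n); print(n,m)
    cv2.imwrite(f'pics/{n}0.png',cv2.resize(capture(n)[:,:,::-1],(800,600)) if 0 else capture(n)[:,:,::-1])
E
```

```text
pics
0.0 [0.2686034  0.53574357 0.23043994] [ 2.30334184e-01  9.73111132e-01 -8.92475415e-04 -3.03841865e-04] 0.08525121050553519
scene {'vfov': 57.55683759009913, 'cx': 260.59592677902424, 'cy': 186.89544134101268, 'R': array([[ 0.09170586,  0.99568388, -0.01427026],
       [ 0.56370528, -0.06372187, -0.82351435],
       [-0.82086929,  0.06747687, -0.56711593]]), 't': array([-0.00287686, -0.25293953,  1.53390897])}
top {'vfov': 48.567072192355226, 'cx': 257.4230847220669, 'cy': 187.28827980993947, 'R': array([[-0.02553976, -0.99967184, -0.00198109],
       [-0.98171665,  0.02545487, -0.18863845],
       [ 0.18862697, -0.00287291, -0.98204461]]), 't': array([-0.03519289,  0.53806161,  1.49090546])}
```

View pics/scene0.png

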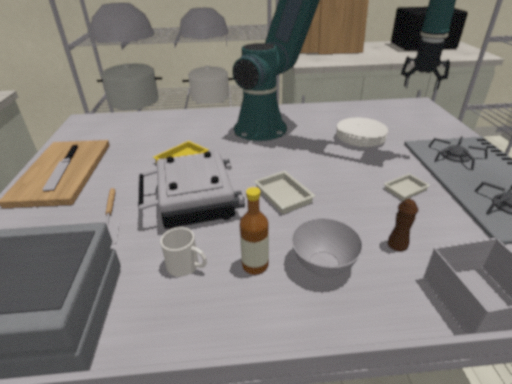

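View pics/top0.png

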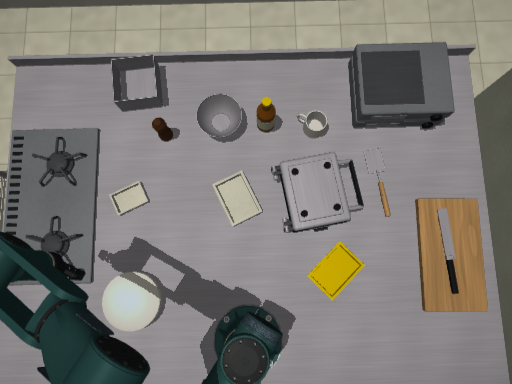

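```bash
cat > h.py <<'E'
from workcell import *
import cv2, numpy as np
def ray(m,u,v,z,H=384):
    f=H/2/np.tan(np.radians(m['vfov']/2)); R,t=np.array(m['R']),np.array(m['t'])
    d=R.T@np.array([(u-m['cx'])/f,(v-m['cy'])/f,1]); c=-R.T@t
    return c+d*(z-c[2])/d[2]
def proj(m,X):
    f=192/np.tan(np.radians(m['vfov']/2)); p=np.array(m['R'])@X+np.array(m['t']); return p[:2]/p[2]*f+[m['cx'],m['cy']]
E
python3 - <<'E'
from h import *
im=cv2.imread('pics/top0.png'); m=camera_model('top')
hsv=cv2.cvtColor(im,cv2.COLOR_BGR2HSV)
print('tray px',im[198,238],'table',im[150,150])
# tray: brighter/yellower than table
b,g,r=[im[:,:,i].astype(int) for i in range(3)]
mk=((r-b>5)&(r>150)).astype(np.uint8)
n,l,st,c=cv2.connectedComponentsWithStats(mk)
for i in range(1,n):
    if st[i,4]>150 : 
        cn,_=cv2.findContours((l==i).astype(np.uint8),0,2); rc=cv2.minAreaRect(cn[0])
        P=np.array([ray(m,u,v,.028)[:2] for u,v in cv2.boxPoints(rc)])
        print(st[i],rc,'\n',P.round(3).tolist(),P.mean(0).round(3))
cv2.imwrite('pics/c1.png',cv2.resize(im[130:250,190:380],None,fx=4,fy=4,interpolation=2))
# others at base
for nm,p,z in [('bowl',(220,117),.08),('mug',(317,123),.09),('bottle',(266,115),.1),('mill',(163,130),.07)]: print(nm,ray(m,*p,z).round(3))
E
```

```text
tray px [164 184 188] table [143 141 145]
[   70     0   442    98 19273] ((292.1740417480469, 31.31103515625), (442.80731201171875, 91.2327880859375), 6.215636253356934) 
 [[1.098, 0.683], [1.501, 0.666], [1.236, -1.105], [0.854, -1.013]] [ 1.172 -0.192]
[428   0  46  22 885] ((450.5, 10.5), (21.0, 45.0), 90.0) 
 [[1.289, -0.753], [1.284, -0.934], [1.192, -0.923], [1.197, -0.744]] [ 1.24  -0.838]
[473   0  39  21 723] ((492.0, 10.0), (20.0, 38.0), 90.0) 
 [[1.284, -0.934], [1.28, -1.086], [1.192, -1.074], [1.196, -0.923]] [ 1.238 -1.004]
[  0   9  26  23 475] ((12.5, 20.0), (22.0, 25.0), 90.0) 
 [[1.295, 0.963], [1.293, 0.863], [1.196, 0.856], [1.198, 0.955]] [1.246 0.909]
[   0    8   71   67 2737] ((35.0, 41.0), (66.0, 70.0), 90.0) 
 [[1.3, 0.964], [1.292, 0.683], [1.008, 0.667], [1.015, 0.939]] [1.154 0.813]
[   0   75   15   89 1014] ((7.0, 119.0), (88.0, 14.0), 90.0) 
 [[1.011, 0.938], [1.009, 0.884], [0.657, 0.855], [0.658, 0.907]] [0.834 0.896]
[ 212  170   50   57 1399] ((236.34829711914062, 197.71490478515625), (47.04713821411133, 33.562286376953125), 64.02560424804688) 
 [
[... 747 characters left out ...]
, 254.49420166015625), (114.34235382080078, 30.584636688232422), 84.64418029785156) 
 [[0.48, -0.737], [0.488, -0.85], [0.086, -0.838], [0.079, -0.731]] [ 0.283 -0.789]
[ 307  240   59   61 1694] ((335.5499572753906, 270.0475769042969), (36.931034088134766, 49.65517044067383), 43.602821350097656) 
 [[0.22, -0.209], [0.343, -0.338], [0.251, -0.428], [0.131, -0.299]] [ 0.236 -0.319]
[ 102  276   58   56 1126] ((127.11764526367188, 306.4705810546875), (56.59453201293945, 48.01960372924805), 30.963754653930664) 
 [[0.112, 0.544], [0.251, 0.463], [0.147, 0.289], [0.011, 0.372]] [0.13  0.417]
bowl [0.798 0.082 0.08 ]
mug [ 0.762 -0.271  0.09 ]
bottle [ 0.794 -0.087  0.1  ]
mill [0.757 0.292 0.07 ]
```

View pics/c1.png

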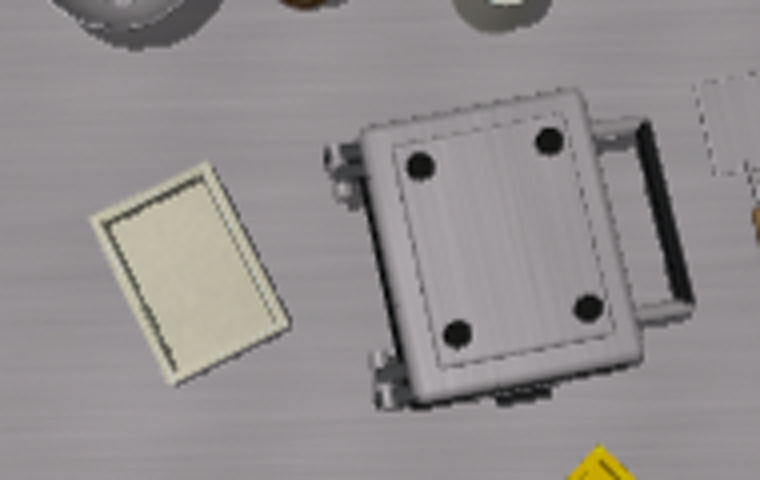

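Run:
```python
from h import *
m=camera_model('top'); c=lambda u,v,z: ray(m,190+u/4,130+v/4,z)
P=[c(*p,.13) for p in [(420,166),(549,141),(588,308),(457,333)]]
a,b=c(643,125,.077),c(683,303,.077); h=(a+b)/2; d=a-b
print('bar',a.round(3),b.round(3),np.linalg.norm(d),'mid',h.round(4),'yaw',np.arctan2(d[1],d[0]))
for i,j in [(0,3),(1,2)]: e=P[i]-P[j]; print('pads yaw',np.arctan2(e[1],e[0]),np.linalg.norm(e))
e=P[0]-P[1]; print(np.arctan2(e[1],e[0])-np.pi/2,np.linalg.norm(e))
pc=np.mean(P,0); print('pad centre',pc.round(4))
y=np.arctan2(d[1],d[0]); ex=np.array([np.cos(y),np.sin(y)]); ey=np.array([-ex[1],ex[0]])
o=h[:2]+.275*ey; print('origin',o, 'pads->',pc[:2]+.1225*ey)
G=lambda X:((np.array(X)-o)@ex,(np.array(X)-o)@ey)
for n,X in dict(tray=(.505,.029),small1=(.583,.39),small2=(.505,.351),bowl=(.798,.082),mill=(.757,.292),bottle=(.794,-.087)).items(): print(n,np.round(G(X),3))
for n in [(.559,.122),(.611,.01),(.451,-.062),(.401,.048)]: print('tray corner',np.round(G(n),3))
for g in [(-.125,.29),(.125,.29),(-.125,0),(.125,0)]: print('lid foot',g,(o+g[0]*ex+g[1]*ey).round(3))
```

```text
bar [ 0.619 -0.387  0.077] [ 0.456 -0.412  0.077] 0.1644122792170415 mid [ 0.5375 -0.3997  0.077 ] yaw 0.14928129624790118
pads yaw 0.17119732999040285 0.1482200407718729
pads yaw 0.16802556371783614 0.14894226608580255
0.1696210665670821 0.11437752228402442
pad centre [ 0.5105 -0.2491  0.13  ]
origin [ 0.49660019 -0.12778157] pads-> [ 0.49227185 -0.12792273]
tray [0.032 0.154]
small1 [0.162 0.499]
small2 [0.08  0.472]
bowl [0.329 0.163]
mill [0.32  0.376]
bottle [ 0.3   -0.004]
tray corner [0.099 0.238]
tray corner [0.134 0.119]
tray corner [-0.035  0.072]
tray corner [-0.068  0.188]
lid foot (-0.125, 0.29) [0.33 0.14]
lid foot (0.125, 0.29) [0.577 0.178]
lid foot (-0.125, 0) [ 0.373 -0.146]
lid foot (0.125, 0) [ 0.62  -0.109]
```

```bash
python3 -m inch '[{"gripper":60,"slide":[0,0,0],"angular":[0,0,6.53]},{"gripper":60,"slide":[0,0,0],"angular":[0,0,6.53]},{"gripper":60,"slide":[0,0,0],"angular":[0,0,6.53]},{"gripper":60,"slide":[0,0,0],"angular":[0,0,6.53]},{"gripper":60,"slide":[0,0,0],"angular":[0,0,6.53]},{"gripper":60,"slide":[0,0,0],"angular":[0,0,6.53]}]' 30; python3 -m inch '[{"gripper":60,"slide":[-0.038,0,0],"angular":[0,0,0]},{"gripper":60,"slide":[-0.038,0,0],"angular":[0,0,0]},{"gripper":60,"slide":[-0.038,0,0],"angular":[0,0,0]},{"gripper":60,"slide":[-0.038,0,0],"angular":[0,0,0]},{"gripper":60,"slide":[-0.038,0,0],"angular":[0,0,0]},{"gripper":60,"slide":[-0.038,0,0],"angular":[0,0,0]},{"gripper":60,"slide":[-0.038,0,0],"angular":[0,0,0]}]'
```

```text
time: 0.6
position: [0.2687, 0.536, 0.2307]
orientation: [0.546, 0.838, -0.001, 0.0]
force: [-0.0, 0.1, 0.0]
grip_width: 0.0513
grip_force: 0.0
time: 1.18
position: [0.378, 0.2919, 0.2311]
orientation: [0.543, 0.84, -0.0, -0.0]
force: [1.2, -1.3, -0.1]
grip_width: 0.0514
grip_force: 0.0
```

```bash
python3 -m inch '[{"gripper":60,"slide":[-0.038,0,0.01],"angular":[0,0,0]},{"gripper":60,"slide":[-0.038,0,0.02],"angular":[0,0,0]},{"gripper":60,"slide":[-0.038,0,0.02],"angular":[0,0,0]},{"gripper":60,"slide":[-0.038,0,0.02],"angular":[0,0,0]},{"gripper":60,"slide":[-0.038,0,0.02],"angular":[0,0,0]},{"gripper":60,"slide":[-0.038,0,0.02],"angular":[0,0,0]},{"gripper":60,"slide":[-0.038,0.008,0.02],"angular":[0,0,0]},{"gripper":60,"slide":[0,0,0.02],"angular":[0,0,0]},{"gripper":60,"slide":[0,0,0],"angular":[0,0,0]},{"gripper":60,"slide":[0,0,0],"angular":[0,0,0]}]'
python3 - <<'E'
from h import *
s=get_state(); print(s['position'],s['force']); m=camera_model('wrist'); im=capture('wrist')[:,:,::-1]
cv2.imwrite('pics/w1.png',im)
p=s['position'].copy(); p[2]=.003; print(proj(m,p))
for X in [(.559,.122),(.611,.01),(.451,-.062),(.401,.048)]: print(proj(m,np.array([*X,.028])).round())
E
```

```text
time: 2.02
position: [0.4892, 0.0607, 0.0842]
orientation: [0.544, 0.839, -0.001, -0.002]
force: [0.4, 1.5, -0.8]
grip_width: 0.0515
grip_force: 0.0
[0.489224   0.06065663 0.08416622] [ 0.42343169  1.47325602 -0.77957375]
[259.4376323  196.98379413]
[383. 170.]
[368. 316.]
[158. 316.]
[141. 174.]
```

View pics/w1.png

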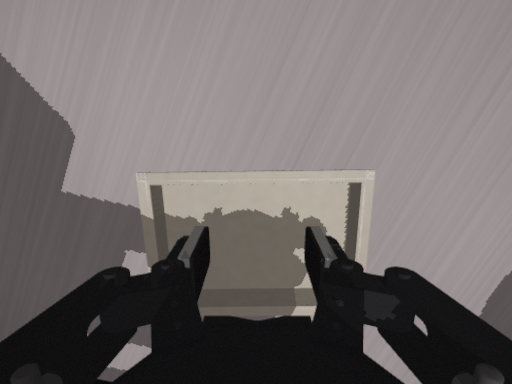

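```bash
python3 -m inch '[{"gripper":60,"slide":[-0.012,0,0.02],"angular":[0,0,0]},{"gripper":60,"slide":[0,-0.003,0.02],"angular":[0,0,0]},{"gripper":60,"slide":[0,0,0.02],"angular":[0,0,0]},{"gripper":60,"slide":[0,0,0.01],"angular":[0,0,0]},{"gripper":60,"slide":[0,0,0.007],"angular":[0,0,0]},{"gripper":60,"slide":[0,0,0],"angular":[0,0,0]},{"gripper":60,"slide":[0,0,0],"angular":[0,0,0]}]'
```

```text
time: 2.65
position: [0.4934, 0.0492, 0.0089]
orientation: [0.543, 0.84, 0.0, 0.0]
force: [0.7, -0.7, -0.9]
grip_width: 0.0516
grip_force: 0.0
```

```bash
python3 -m inch '[{"gripper":60,"slide":[0.004,0,0.003],"angular":[0,0,0]},{"gripper":60,"slide":[0.008,0,0],"angular":[0,0,0]},{"gripper":60,"slide":[0.008,0,0],"angular":[0,0,0]},{"gripper":60,"slide":[0.01,-0.002,0],"angular":[0,0,0]},{"gripper":60,"slide":[0.012,-0.002,0],"angular":[0,0,0]},{"gripper":60,"slide":[0.012,-0.002,0],"angular":[0,0,0]},{"gripper":60,"slide":[0.012,-0.002,0],"angular":[0,0,0]},{"gripper":60,"slide":[0.012,-0.002,0],"angular":[0,0,0]},{"gripper":60,"slide":[0.012,-0.002,0],"angular":[0,0,0]},{"gripper":60,"slide":[0.012,-0.002,0],"angular":[0,0,0]}]'; python3 -m inch '[{"gripper":60,"slide":[0.012,-0.002,0],"angular":[0,0,0]},{"gripper":60,"slide":[0.012,-0.002,0],"angular":[0,0,0]},{"gripper":60,"slide":[0.012,-0.002,0],"angular":[0,0,0]},{"gripper":60,"slide":[0.012,-0.002,0],"angular":[0,0,0]},{"gripper":60,"slide":[0.012,-0.003,0],"angular":[0,0,0]},{"gripper":60,"slide":[0.012,-0.003,0],"angular":[0,0,0]},{"gripper":60,"slide":[0.012,-0.003,0],"angular":[0,0,0]},{"gripper":60,"slide":[0.012,-0.003,0],"angular":[0,0,0]},{"gripper":60,"slide":[0.012,-0.003,0],"angular":[0,0,0]},{"gripper":60,"slide":[0.012,-0.003,0],"angular":[0,0,0]}]'
```

```text
time: 3.48
position: [0.4377, 0.1371, 0.0053]
orientation: [0.543, 0.84, -0.0, 0.0]
force: [2.6, -3.6, 3.2]
grip_width: 0.0511
grip_force: 2.2
time: 4.32
position: [0.3642, 0.2355, 0.0051]
orientation: [0.543, 0.84, -0.0, -0.0]
force: [3.2, -4.4, 2.4]
grip_width: 0.0513
grip_force: 2.2
```

```bash
python3 -m inch '[{"gripper":60,"slide":[0.012,-0.002,0],"angular":[0,0,0]},{"gripper":60,"slide":[0.012,-0.002,0],"angular":[0,0,0]},{"gripper":60,"slide":[0.012,-0.002,0],"angular":[0,0,0]},{"gripper":60,"slide":[0.01,-0.002,0],"angular":[0,0,0]},{"gripper":60,"slide":[0.008,-0.002,0],"angular":[0,0,0]},{"gripper":60,"slide":[0.005,0,0],"angular":[0,0,0]},{"gripper":60,"slide":[0,0,0],"angular":[0,0,0]},{"gripper":60,"slide":[0,0,0],"angular":[0,0,0]},{"gripper":60,"slide":[-0.008,0,0],"angular":[0,0,0]},{"gripper":60,"slide":[0,0,0],"angular":[0,0,0]}]'; python3 -m inch '[{"gripper":60,"slide":[0,0,-0.02],"angular":[0,0,0]},{"gripper":60,"slide":[0,0,-0.04],"angular":[0,0,0]},{"gripper":60,"slide":[0,0,-0.04],"angular":[0,0,0]},{"gripper":60,"slide":[0,0,-0.04],"angular":[0,0,0]},{"gripper":50,"slide":[0,0,-0.04],"angular":[0,0,0]},{"gripper":45,"slide":[0,0,-0.04],"angular":[0,0,0]}]'
```

```text
time: 5.15
position: [0.3357, 0.2762, 0.005]
orientation: [0.543, 0.839, -0.0, -0.0]
force: [0.6, -0.8, 0.6]
grip_width: 0.0507
grip_force: 0.0
time: 5.65
position: [0.3351, 0.2763, 0.2271]
orientation: [0.544, 0.839, -0.0, -0.0]
force: [1.7, 1.4, 0.2]
grip_width: 0.0385
grip_force: 0.0
```

```bash
python3 -m inch '[{"gripper":40,"slide":[0,0,0],"angular":[0,0,7]},{"gripper":40,"slide":[0,0,0],"angular":[0,0,7]},{"gripper":40,"slide":[0,0,0],"angular":[0,0,7]},{"gripper":40,"slide":[0,0,0],"angular":[0,0,7]},{"gripper":40,"slide":[0,0,0],"angular":[0,0,7]},{"gripper":40,"slide":[0,0,0],"angular":[0,0,7]},{"gripper":40,"slide":[0,0,0],"angular":[0,0,7]},{"gripper":40,"slide":[0,0,0],"angular":[0,0,7]},{"gripper":40,"slide":[0,0,0],"angular":[0,0,7]},{"gripper":40,"slide":[0,0,0],"angular":[0,0,7]}]'; python3 -m inch '[{"gripper":40,"slide":[0,0,0],"angular":[0,0,7]},{"gripper":40,"slide":[0,0,0],"angular":[0,0,7]},{"gripper":40,"slide":[0,0,0],"angular":[0,0,7]},{"gripper":40,"slide":[0,0,0],"angular":[0,0,7]},{"gripper":40,"slide":[0,0,0],"angular":[0,0,6.8]},{"gripper":40,"slide":[0.0,0.02,0],"angular":[0,0,0]},{"gripper":40,"slide":[0.005,0.035,0],"angular":[0,0,0]},{"gripper":40,"slide":[0.005,0.035,0],"angular":[0,0,0]},{"gripper":40,"slide":[0.005,0.035,0],"angular":[0,0,0]},{"gripper":40,"slide":[0.005,0.035,0],"angular":[0,0,0]}]'; python3 -m inch '[{"gripper":40,"slide":[0.005,0.035,0],"angular":[0,0,0]},{"gripper":40,"slide":[0.005,0.035,0],"angular":[0,0,0]},{"gripper":40,"slide":[0.005,0.035,0],"angular":[0,0,0]},{"gripper":40,"slide":[0.005,0.035,0],"angular":[0,0,0]},{"gripper":40,"slide":[0.005,0.035,0],"angular":[0,0,0]},{"gripper":40,"slide":[0.005,0.035,0],"angular":[0,0,0]},{"gripper":40,"slide":[0.005,0.035,0],"angular":[0,0,0]},{"gripper":40,"slide":[0.005,0.035,0],"angular":[0,0,0]}]'
```

```text
time: 6.48
position: [0.3355, 0.2765, 0.2249]
orientation: [0.928, 0.373, -0.0, -0.0]
force: [0.4, 0.4, 0.2]
grip_width: 0.0344
grip_force: 0.0
time: 7.32
position: [0.3812, 0.1207, 0.2251]
orientation: [0.997, 0.082, -0.0, -0.0]
force: [1.0, 0.2, -1.8]
grip_width: 0.0341
grip_force: 0.0
time: 7.98
position: [0.4661, -0.1494, 0.225]
orientation: [0.997, 0.081, -0.0, -0.0]
force: [1.3, 0.2, 0.2]
grip_width: 0.034
grip_force: 0.0
```

```bash
python3 -m inch '[{"gripper":40,"slide":[0.004,0.035,0],"angular":[0,0,0]},{"gripper":40,"slide":[0.004,0.035,0],"angular":[0,0,0]},{"gripper":40,"slide":[0.004,0.035,0],"angular":[0,0,0]},{"gripper":40,"slide":[0.004,0.035,0],"angular":[0,0,0]},{"gripper":40,"slide":[0.004,0.035,0],"angular":[0,0,0]},{"gripper":40,"slide":[0.004,0.035,0],"angular":[0,0,0]},{"gripper":40,"slide":[0.004,0.03,0],"angular":[0,0,0]},{"gripper":40,"slide":[0,0.015,0],"angular":[0,0,0]},{"gripper":40,"slide":[0,0,0],"angular":[0,0,0]},{"gripper":40,"slide":[0,0,0],"angular":[0,0,0]}]'
python3 - <<'E'
from h import *
s=get_state(); print(s['position'],s['orientation']); m=camera_model('wrist'); im=capture('wrist')[:,:,::-1]
cv2.imwrite('pics/w2.png',im)
ex=np.array([.986,.167]);ey=np.array([-.167,.986]);h=np.array([.5375,-.3997])
for k in (-.085,0,.085): print(proj(m,np.array([*(h+k*ex),.077])).round())
T=cv2.imread('pics/top0.png'); t=capture('top')[:,:,::-1]; cv2.imwrite('pics/t2.png',t)
E
```

```text
time: 8.82
position: [0.5347, -0.3948, 0.2243]
orientation: [0.997, 0.081, -0.001, -0.001]
force: [-0.1, 0.6, -1.0]
grip_width: 0.0344
grip_force: 0.0
[ 0.53473066 -0.39478949  0.22432645] [ 9.96740531e-01  8.06689246e-02 -5.01913220e-04 -7.66140374e-04]
[262. 249.]
[261. 175.]
[261.  90.]
```

View pics/w2.png

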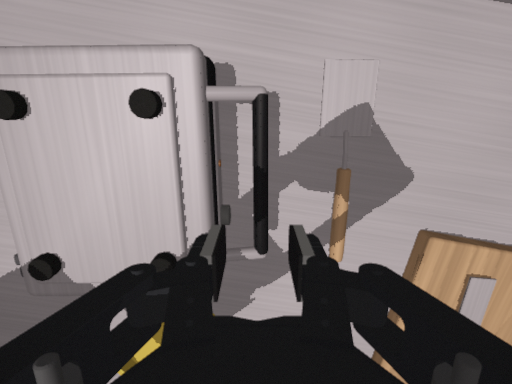

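View pics/t2.png

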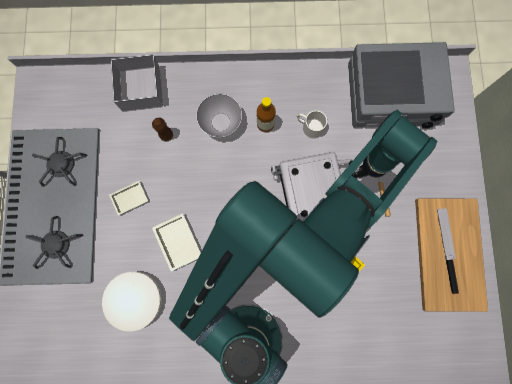

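Run:
```python
from h import *
im=cv2.imread('pics/t2.png'); m=camera_model('top')
b,g,r=[im[:,:,i].astype(int) for i in range(3)]
mk=((r-b>5)&(r>150)).astype(np.uint8); mk[:,:145]=0; mk[:205]=0; mk[280:]=0; mk[:,206:]=0
n,l,st,c=cv2.connectedComponentsWithStats(mk); i=1+st[1:,4].argmax()
cn,_=cv2.findContours((l==i).astype(np.uint8),0,2); rc=cv2.minAreaRect(cn[0]); print(rc)
o=np.array([.492,-.128]);ex=np.array([.986,.167]);ey=np.array([-.167,.986])
for u,v in cv2.boxPoints(rc): X=ray(m,u,v,.028)[:2]; print(X.round(3),((X-o)@ex).round(3),((X-o)@ey).round(3))
p=get_state()['position'][:2]; h=o-.275*ey; print('h',h,'rel tool x,y', (h-p)@ex,-(h-p)@ey)
```

```text
((176.39691162109375, 241.76805114746094), (49.244293212890625, 35.029441833496094), 66.03751373291016)
[0.408 0.342] -0.005 0.477
[0.456 0.226] 0.024 0.355
[0.293 0.154] -0.149 0.311
[0.246 0.267] -0.177 0.431
h [ 0.537925 -0.39915 ] rel tool x,y 0.002024303981441731 0.006562239548893078
```

```bash
python3 -m inch '[{"gripper":40,"slide":[0.002,0.006,0.02],"angular":[0,0,0]},{"gripper":40,"slide":[0,0,0.02],"angular":[0,0,0]},{"gripper":40,"slide":[0,0,0.02],"angular":[0,0,0]},{"gripper":40,"slide":[0,0,0.02],"angular":[0,0,0]},{"gripper":40,"slide":[0,0,0.02],"angular":[0,0,0]},{"gripper":40,"slide":[0,0,0.015],"angular":[0,0,0]},{"gripper":40,"slide":[0,0,0.015],"angular":[0,0,0]},{"gripper":40,"slide":[0,0,0.015],"angular":[0,0,0]},{"gripper":40,"slide":[0,0,0.01],"angular":[0,0,0]},{"gripper":40,"slide":[0,0,0.011],"angular":[0,0,0]}]';python3 -m inch '[{"gripper":40,"slide":[0,0,0],"angular":[0,0,0]},{"gripper":0,"slide":[0,0,0],"angular":[0,0,0]},{"gripper":0,"slide":[0,0,0],"angular":[0,0,0]},{"gripper":0,"slide":[0,0,0],"angular":[0,0,0]},{"gripper":0,"slide":[0,0,0],"angular":[0,0,0]},{"gripper":0,"slide":[0,0,0],"angular":[0,0,0]}]' 30
```

```text
time: 9.75
position: [0.5385, -0.3984, 0.0589]
orientation: [0.997, 0.082, -0.0, -0.0]
force: [-0.3, -0.3, 0.4]
grip_width: 0.0337
grip_force: 0.0
time: 10.25
position: [0.5384, -0.3976, 0.0596]
orientation: [0.997, 0.082, -0.0, -0.002]
force: [0.1, 5.6, -1.3]
grip_width: 0.0148
grip_force: 29.5
```

```bash
cat > t.py <<'E'
import numpy as np,sys
a=np.radians([float(x) for x in sys.argv[1:]] if len(sys.argv)>1 else [0,1,3]+list(range(7,181,4)))
y=-.275*np.cos(a)+.012*np.sin(a); z=.065+.275*np.sin(a)+.012*np.cos(a)
for i in range(1,len(a)): print(round(np.degrees(a[i])), 'slide y %.4f z %.4f'%(y[i-1]-y[i],z[i-1]-z[i]),'z abs rel %.4f'%(z[i]-.077),'gy %.4f'%(y[i]+.275))
E
python3 t.py
```

```text
1 slide y -0.0003 z -0.0048 z abs rel 0.0048 gy 0.0003
3 slide y -0.0008 z -0.0096 z abs rel 0.0144 gy 0.0010
7 slide y -0.0025 z -0.0190 z abs rel 0.0334 gy 0.0035
11 slide y -0.0038 z -0.0188 z abs rel 0.0523 gy 0.0073
15 slide y -0.0051 z -0.0185 z abs rel 0.0708 gy 0.0125
19 slide y -0.0064 z -0.0181 z abs rel 0.0889 gy 0.0189
23 slide y -0.0077 z -0.0176 z abs rel 0.1065 gy 0.0265
27 slide y -0.0089 z -0.0170 z abs rel 0.1235 gy 0.0354
31 slide y -0.0100 z -0.0164 z abs rel 0.1399 gy 0.0455
35 slide y -0.0112 z -0.0156 z abs rel 0.1556 gy 0.0566
39 slide y -0.0122 z -0.0148 z abs rel 0.1704 gy 0.0688
43 slide y -0.0132 z -0.0139 z abs rel 0.1843 gy 0.0821
47 slide y -0.0142 z -0.0130 z abs rel 0.1973 gy 0.0962
51 slide y -0.0150 z -0.0120 z abs rel 0.2093 gy 0.1113
55 slide y -0.0158 z -0.0109 z abs rel 0.2201 gy 0.1271
59 slide y -0.0166 z -0.0098 z abs rel 0.2299 gy 0.1437
63 slide y -0.0172 z -0.0086 z abs rel 0.2385 gy 0.1608
67 slide y -0.0178 z -0.0074 z abs rel 0.2458 gy 0.1786
71 slide y -0.0182 z -0.0061 z abs rel 0.2519 gy 0.1968
75 slide y -0.0186 z -0.0048 z abs rel 
[... 770 characters left out ...]
 z abs rel 0.1877 gy 0.4645
135 slide y -0.0135 z 0.0137 z abs rel 0.1740 gy 0.4779
139 slide y -0.0125 z 0.0146 z abs rel 0.1594 gy 0.4904
143 slide y -0.0114 z 0.0154 z abs rel 0.1439 gy 0.5018
147 slide y -0.0103 z 0.0162 z abs rel 0.1277 gy 0.5122
151 slide y -0.0092 z 0.0169 z abs rel 0.1108 gy 0.5213
155 slide y -0.0080 z 0.0175 z abs rel 0.0933 gy 0.5293
159 slide y -0.0067 z 0.0180 z abs rel 0.0753 gy 0.5360
163 slide y -0.0055 z 0.0184 z abs rel 0.0569 gy 0.5415
167 slide y -0.0042 z 0.0188 z abs rel 0.0382 gy 0.5457
171 slide y -0.0028 z 0.0190 z abs rel 0.0192 gy 0.5485
175 slide y -0.0015 z 0.0192 z abs rel 0.0000 gy 0.5500
179 slide y -0.0002 z 0.0192 z abs rel -0.0192 gy 0.5502
```

```bash
python3 -m inch '[{"gripper":0,"slide":[0,-0.0003,-0.0048],"angular":[0,0,0]},{"gripper":0,"slide":[0,-0.0008,-0.0096],"angular":[0,0,0]},{"gripper":0,"slide":[0,-0.0025,-0.019],"angular":[0,0,0]},{"gripper":0,"slide":[0,-0.0038,-0.0188],"angular":[0,0,0]},{"gripper":0,"slide":[0,-0.0051,-0.0185],"angular":[0,0,0]},{"gripper":0,"slide":[0,0,0],"angular":[0,0,0]}]'
```

```text
time: 10.75
position: [0.5362, -0.3851, 0.1332]
orientation: [0.997, 0.082, -0.0, -0.001]
force: [-1.3, 5.8, -6.8]
grip_width: 0.015
grip_force: 29.8
```

```bash
python3 -m inch '[{"gripper":0,"slide":[0,-0.0064,-0.0181],"angular":[0,0,0]},{"gripper":0,"slide":[0,-0.0077,-0.0176],"angular":[0,0,0]},{"gripper":0,"slide":[0,-0.0089,-0.017],"angular":[0,0,0]},{"gripper":0,"slide":[0,-0.01,-0.0164],"angular":[0,0,0]},{"gripper":0,"slide":[0,-0.0112,-0.0156],"angular":[0,0,0]},{"gripper":0,"slide":[0,-0.0122,-0.0148],"angular":[0,0,0]},{"gripper":0,"slide":[0,-0.0132,-0.0139],"angular":[0,0,0]},{"gripper":0,"slide":[0,-0.0142,-0.013],"angular":[0,0,0]},{"gripper":0,"slide":[0,-0.015,-0.012],"angular":[0,0,0]},{"gripper":0,"slide":[0,0,0],"angular":[0,0,0]}]'
```

```text
time: 11.58
position: [0.52, -0.2904, 0.2735]
orientation: [0.997, 0.082, 0.001, 0.004]
force: [-5.5, -8.1, 4.2]
grip_width: 0.0146
grip_force: 30.3
```

```bash
python3 -m inch '[{"gripper":0,"slide":[0,-0.0145,-0.0109],"angular":[0,0,0]},{"gripper":0,"slide":[0,-0.0156,-0.0098],"angular":[0,0,0]},{"gripper":0,"slide":[0,-0.0172,-0.0086],"angular":[0,0,0]},{"gripper":0,"slide":[0,-0.0178,-0.0074],"angular":[0,0,0]},{"gripper":0,"slide":[0,-0.0182,-0.0061],"angular":[0,0,0]},{"gripper":0,"slide":[0,0,0],"angular":[0,0,0]},{"gripper":0,"slide":[0,0,0],"angular":[0,0,0]}]'; python3 -c "
from workcell import get_state as g
s=g();print(s['torque'],s['force'],s['position'])"
```

```text
time: 12.17
position: [0.5064, -0.209, 0.3157]
orientation: [0.997, 0.082, 0.001, 0.004]
force: [-7.0, -6.3, 12.4]
grip_width: 0.0151
grip_force: 32.1
[-1.12606556  1.21072081  0.12289062] [-6.96932027 -6.29408182 12.43846469] [ 0.50637443 -0.20896187  0.31570171]
```

```bash
python3 -m inch '[{"gripper":0,"slide":[-0.001,-0.0186,-0.0068],"angular":[0,0,0]},{"gripper":0,"slide":[-0.001,-0.0189,-0.0055],"angular":[0,0,0]},{"gripper":0,"slide":[-0.0005,-0.0191,-0.0022],"angular":[0,0,0]},{"gripper":0,"slide":[-0.0005,-0.0192,-0.0008],"angular":[0,0,0]},{"gripper":0,"slide":[0,0,0],"angular":[0,0,0]},{"gripper":0,"slide":[0,0,0],"angular":[0,0,0]}]'; python3 -c "
from workcell import get_state as g
s=g();print(s['torque'],s['force'],s['position'])"
```

```text
time: 12.67
position: [0.493, -0.1325, 0.3295]
orientation: [0.997, 0.083, 0.003, 0.001]
force: [0.5, 0.8, 8.5]
grip_width: 0.0144
grip_force: 31.8
[-0.09099383 -0.18065922  0.12000429] [0.53193129 0.76798456 8.52950416] [ 0.49297379 -0.13250297  0.329499  ]
```

```bash
python3 -m inch '[{"gripper":0,"slide":[0,0,0],"angular":[0,0,0]},{"gripper":0,"slide":[0,0,0.002],"angular":[0,0,0]},{"gripper":0,"slide":[0,0,0.002],"angular":[0,0,0]},{"gripper":0,"slide":[0,0,0.002],"angular":[0,0,0]},{"gripper":0,"slide":[0,0,0.002],"angular":[0,0,0]},{"gripper":0,"slide":[0,0,0],"angular":[0,0,0]}]' 20
python3 - <<'E'
from h import *
s=get_state();print(s['torque'],s['force'],s['position'])
cv2.imwrite('pics/w3.png',capture('scene')[90:290,120:320,::-1].repeat(3,0).repeat(3,1))
E
```

```text
time: 13.17
position: [0.4952, -0.1362, 0.3271]
orientation: [0.997, 0.082, 0.006, 0.005]
force: [-7.0, -2.4, 38.0]
grip_width: 0.0148
grip_force: 36.2
[-0.41198118  0.9200387   0.0907377 ] [-6.98978411 -2.43964376 37.95919828] [ 0.49517473 -0.13624905  0.32712539]
```

View pics/w3.png

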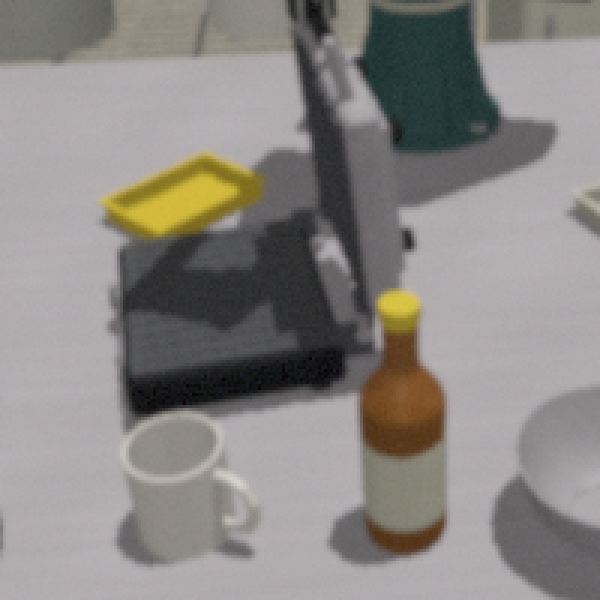

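```bash
python3 -m inch '[{"gripper":0,"slide":[-0.0005,-0.01,-0.004],"angular":[0,0,0]},{"gripper":0,"slide":[-0.0005,-0.0192,0.0005],"angular":[0,0,0]},{"gripper":0,"slide":[-0.0005,-0.0191,0.0022],"angular":[0,0,0]},{"gripper":0,"slide":[-0.0005,-0.0189,0.0035],"angular":[0,0,0]},{"gripper":0,"slide":[0,0,0],"angular":[0,0,0]}]' 20; python3 -c "
from workcell import get_state as g
s=g();print(s['torque'],s['force'],s['position'])"
```

```text
time: 13.63
position: [0.4821, -0.0642, 0.3188]
orientation: [0.997, 0.083, 0.005, -0.001]
force: [8.0, 4.1, 4.6]
grip_width: 0.0145
grip_force: 34.0
[ 0.56279191 -1.27881527 -0.12216789] [8.0332372  4.09662875 4.61675759] [ 0.48206316 -0.06421309  0.3188425 ]
```

```bash
python3 -m inch '[{"gripper":0,"slide":[0.001,-0.0107,0.003],"angular":[0,0,0]},{"gripper":0,"slide":[0.0005,-0.0183,0.0062],"angular":[0,0,0]},{"gripper":0,"slide":[0,-0.0179,0.0074],"angular":[0,0,0]},{"gripper":0,"slide":[0,-0.0173,0.0087],"angular":[0,0,0]},{"gripper":0,"slide":[0,-0.0167,0.0098],"angular":[0,0,0]},{"gripper":0,"slide":[0,-0.0160,0.0108],"angular":[0,0,0]},{"gripper":0,"slide":[0,0,0],"angular":[0,0,0]}]' 20; python3 -c "
from workcell import get_state as g
s=g();print(s['torque'],s['force'],s['position'])"
```

```text
time: 14.22
position: [0.4653, 0.0328, 0.2711]
orientation: [0.997, 0.083, 0.002, -0.002]
force: [1.4, 8.3, 4.9]
grip_width: 0.0149
grip_force: 36.4
[ 1.15656793 -0.33722981  0.13681592] [1.42232224 8.27232608 4.92282384] [0.46534565 0.03275134 0.27106007]
```

```bash
python3 -m inch '[{"gripper":0,"slide":[0,-0.0157,0.0114],"angular":[0,0,0]},{"gripper":0,"slide":[0,-0.0147,0.0125],"angular":[0,0,0]},{"gripper":0,"slide":[0,-0.0135,0.0137],"angular":[0,0,0]},{"gripper":0,"slide":[0,-0.0125,0.0146],"angular":[0,0,0]},{"gripper":0,"slide":[0,-0.0114,0.0154],"angular":[0,0,0]},{"gripper":0,"slide":[0,-0.0103,0.0162],"angular":[0,0,0]},{"gripper":0,"slide":[0,0,0],"angular":[0,0,0]}]' 20; python3 -c "
from workcell import get_state as g
s=g();print(s['torque'],s['force'],s['position'])"
```

```text
time: 14.8
position: [0.452, 0.1079, 0.1854]
orientation: [0.997, 0.082, 0.001, -0.001]
force: [2.7, 4.1, -0.6]
grip_width: 0.0146
grip_force: 36.9
[ 0.60387634 -0.44426875  0.06579095] [ 2.66476803  4.0995719  -0.64154345] [0.45198545 0.10788618 0.18540677]
```

```bash
python3 -m inch '[{"gripper":0,"slide":[0,-0.0092,0.0169],"angular":[0,0,0]},{"gripper":0,"slide":[0,-0.0078,0.0175],"angular":[0,0,0]},{"gripper":0,"slide":[0,-0.0067,0.018],"angular":[0,0,0]},{"gripper":0,"slide":[0,-0.0055,0.0184],"angular":[0,0,0]},{"gripper":0,"slide":[0,-0.0030,0.0130],"angular":[0,0,0]},{"gripper":0,"slide":[0,-0.0020,0.0100],"angular":[0,0,0]},{"gripper":0,"slide":[0,0,0],"angular":[0,0,0]}]' 20; python3 -c "
from workcell import get_state as g
s=g();print(s['torque'],s['force'],s['position'])"
```

```text
time: 15.38
position: [0.4463, 0.1407, 0.0919]
orientation: [0.997, 0.082, 0.0, -0.001]
force: [0.3, 6.1, -2.0]
grip_width: 0.0147
grip_force: 38.7
[ 0.67296782 -0.16591455  0.06609834] [ 0.26910866  6.14775357 -2.04439257] [0.4463383  0.14070884 0.09191971]
```

```bash
python3 -m inch '[{"gripper":0,"slide":[0,-0.0012,0.008],"angular":[0,0,0]},{"gripper":0,"slide":[0,-0.001,0.008],"angular":[0,0,0]},{"gripper":0,"slide":[0,-0.0008,0.008],"angular":[0,0,0]},{"gripper":0,"slide":[0,-0.0006,0.008],"angular":[0,0,0]},{"gripper":0,"slide":[0,-0.0004,0.006],"angular":[0,0,0]},{"gripper":0,"slide":[0,0,0.006],"angular":[0,0,0]},{"gripper":0,"slide":[0,0,0.005],"angular":[0,0,0]},{"gripper":0,"slide":[0,0,0.003],"angular":[0,0,0]},{"gripper":0,"slide":[0,0,0],"angular":[0,0,0]}]' 20; python3 -c "
from workcell import get_state as g
s=g();print(s['torque'],s['force'],s['position'])"
```

```text
time: 16.13
position: [0.4456, 0.1447, 0.0408]
orientation: [0.997, 0.081, 0.0, -0.001]
force: [-0.4, 9.9, -3.6]
grip_width: 0.0148
grip_force: 39.9
[1.19031771 0.04035726 0.05070171] [-0.38084357  9.8799764  -3.62188897] [0.44563836 0.14472928 0.04078552]
```

```bash
python3 -m inch '[{"gripper":0,"slide":[0,-0.0005,0.0015],"angular":[0,0,0]},{"gripper":0,"slide":[0,-0.0005,0.0015],"angular":[0,0,0]},{"gripper":0,"slide":[0,-0.0005,0.0015],"angular":[0,0,0]},{"gripper":0,"slide":[0,0,0.0015],"angular":[0,0,0]},{"gripper":0,"slide":[0,0,0],"angular":[0,0,0]}]' 20;  python3 -m inch '[{"gripper":0,"slide":[0,0,0.0015],"angular":[0,0,0]},{"gripper":0,"slide":[0,0,0],"angular":[0,0,0]}]' 20
```

```text
time: 16.55
position: [0.4457, 0.1446, 0.0347]
orientation: [0.997, 0.082, 0.0, 0.0]
force: [1.7, 0.5, -2.5]
grip_width: 0.0144
grip_force: 40.0
time: 16.72
position: [0.4457, 0.1446, 0.0332]
orientation: [0.997, 0.082, 0.0, 0.0]
force: [1.5, 0.7, -2.0]
grip_width: 0.0148
grip_force: 40.0
```

```bash
python3 -m inch '[{"gripper":0,"slide":[0,0,0.0015],"angular":[0,0,0]},{"gripper":0,"slide":[0,0,0],"angular":[0,0,0]}]' 20;  python3 -m inch '[{"gripper":0,"slide":[0,0,0.0015],"angular":[0,0,0]},{"gripper":0,"slide":[0,0,0],"angular":[0,0,0]}]' 20;python3 -m inch '[{"gripper":0,"slide":[0,0,0.0015],"angular":[0,0,0]},{"gripper":0,"slide":[0,0,0],"angular":[0,0,0]}]' 20
python3 - <<'E'
from h import *
cv2.imwrite('pics/s4.png',capture('scene')[90:290,150:350,::-1].repeat(3,0).repeat(3,1))
E
```

```text
time: 16.88
position: [0.4457, 0.1446, 0.0316]
orientation: [0.997, 0.082, 0.0, 0.0]
force: [3.1, -0.3, -3.3]
grip_width: 0.0145
grip_force: 39.7
time: 17.05
position: [0.4457, 0.1445, 0.0312]
orientation: [0.997, 0.082, 0.001, 0.0]
force: [-1.9, -1.2, 13.6]
grip_width: 0.0145
grip_force: 41.3
time: 17.22
position: [0.4458, 0.1446, 0.0308]
orientation: [0.997, 0.082, 0.001, 0.0]
force: [-3.7, -2.9, 28.7]
grip_width: 0.0146
grip_force: 43.0
```

View pics/s4.png

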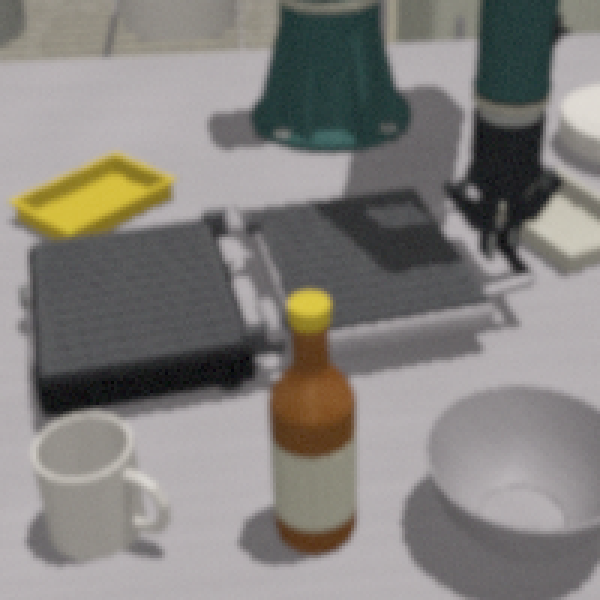

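```bash
python3 -m inch '[{"gripper":0,"slide":[0,0,-0.0025],"angular":[0,0,0]},{"gripper":0,"slide":[0,0,0],"angular":[0,0,0]},{"gripper":36,"slide":[0,0,0],"angular":[0,0,0]},{"gripper":36,"slide":[0,0,0],"angular":[0,0,0]},{"gripper":36,"slide":[0,0,0],"angular":[0,0,0]},{"gripper":36,"slide":[0,0,0],"angular":[0,0,0]},{"gripper":36,"slide":[0,0,-0.005],"angular":[0,0,0]},{"gripper":36,"slide":[0,0,-0.01],"angular":[0,0,0]}]' 20; python3 -m inch '[{"gripper":36,"slide":[0,0,-0.015],"angular":[0,0,0]},{"gripper":36,"slide":[0,0,-0.025],"angular":[0,0,0]},{"gripper":36,"slide":[0,0,-0.04],"angular":[0,0,0]},{"gripper":36,"slide":[0,0,-0.04],"angular":[0,0,0]},{"gripper":36,"slide":[0,0,-0.04],"angular":[0,0,0]},{"gripper":36,"slide":[0,0,-0.03],"angular":[0,0,0]},{"gripper":36,"slide":[0,0,0],"angular":[0,0,0]},{"gripper":36,"slide":[0,0,0],"angular":[0,0,0]}]' 20
python3 - <<'E'
from h import *
cv2.imwrite('pics/s5.png',capture('scene')[:,:,::-1])
E
```

```text
time: 17.93
position: [0.444, 0.1445, 0.0456]
orientation: [0.997, 0.082, -0.001, 0.0]
force: [0.5, -0.3, -0.4]
grip_width: 0.0307
grip_force: 0.0
time: 18.6
position: [0.4463, 0.1449, 0.2383]
orientation: [0.997, 0.082, 0.002, -0.0]
force: [-0.4, 0.5, -0.2]
grip_width: 0.0307
grip_force: 0.0
```

View pics/s5.png

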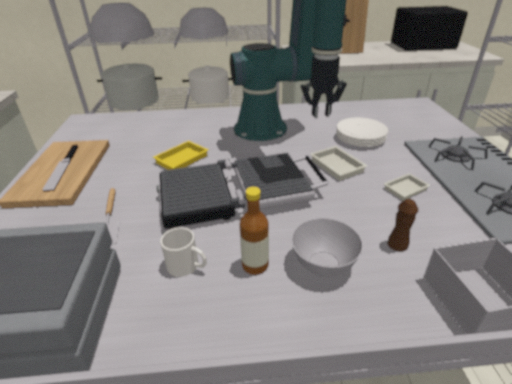

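The lid lies flat (handle about 315,170), the tray stands clear at (338,163), and every bystander is where it started.

```bash
python3 -c "
from workcell import hand_in
print(hand_in())"
```

```text
the job is handed in; nothing more can be done
None
```

The grill is open flat on its pads, the white tray stands clear of it on the worktop, nothing else was moved, and the job was handed in at about 18.7 s.

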